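# Turn the recessed warmer thermostat up to its stop and start it

## Robot

A 6-joint arm with a two-finger parallel gripper is mounted at the origin on the work surface. World frame = base frame: x ahead of the robot, y to its left, z up, the work surface at z = 0. Lengths are in m, angles in rad, forces in N, time in s.
With the tool pointing down it reaches from about 0.25 to 0.775 m from the base axis. Payload 4 kg.
Tool frame: the origin (TCP) lies midway between the tips of the shut fingers; the grasp point (between the pads) lies 19 mm behind it; z points along the fingers, x is the direction in which the jaws open and shut, and the axes are right-handed (so a half turn about z gives the same grasp; the last joint's range is limited). The gripper opens to 94 mm and grips with 3 to 60 N. Pads are 16 mm wide; open, the fingers measure 119 mm over their backs; the gripper's body (75 mm by 177 mm) begins 78 mm behind the grasp point.
Start: joints at [-1.337, 0.087, 1.371, -0, 1.684, -0.103], TCP at [0.182, -0.519, 0.206] pointing down, gripper open.
Joint ranges: [-3.1, 3.1], [-0.76, 2.03], [0.27, 2.55], [-1.08, 4.22], [0.17, 2.65], [-2.57, 2.57]. Speed limits (rad/s): [2.79, 2.79, 3.14, 3.14, 3.14, 3.14].

## Interface

Orientations are given as [roll, pitch, yaw] about the fixed x, y, z axes, in that order (R = Rz(yaw) Ry(pitch) Rx(roll)).
In Python, from bench import * gives the robot as it stands.
- The arm moves only by the tool send_rows, never from a script. Its argument "rows" is one flat list of numbers, 7 for each row, row after row: the shift along the world's x, y, z in mm, then the turn, a rotation vector about the world's x, y, z in degrees, then the opening, from 0 (shut) to 1 (fully open). A call has exactly 8 rows; each row shifts and turns the commanded pose from where the row before left it; what a row does not reach is not made up. A row lasts 1/8 s, in which the tool goes at most 62.5 mm and 10.7 degrees, less where a joint would pass 70% of its speed; a pose out of reach is approached as far as the arm can. A call is refused whole if a number of a shift passes 62.5 or a number of a turn 10.7, either way. A call with a gripper value outside its range is refused whole. The fingers move at their own pace and stop on an object; the grip force is fixed at half the most. Time passes only in rows, so rows that do not move let the fingers close, or fill a call up. It gives the time, the measured TCP pose, the force and the opening at its end, in the units of the state.
- get_obs(): the state, without advancing time (a new reading comes with each control period).
- snapshot(name): name is "side" or "top" or "wrist"; returns a dict with "color" (384x512x3 uint8, red, green, blue), "intrinsics" (3x3 intrinsics, pixels), "distortion" ([k1, k2, p1, p2, k3] as OpenCV has them; the pictures are not rectified), "rvec" (rotation vector, rad) and "tvec" (3), from world to camera coordinates, as OpenCV has them; the wrist camera has in their place "T_tool_cam" (4x4, takes a point from camera to tool coordinates, whose origin is the TCP and whose axes are the tool frame's). Camera axes: x right, y down, z forward; pixel columns grow to the right and rows downward; lengths in m; the calibration is good to about 2 mm. A picture is of the moment at which its call begins: read the wrist's pose just before it. There is no depth.
- close_job(): hands the job in, once; it reports no verdict.
The state is a dict: "time": time; "joint_positions": joint angles; "qvel": joint speeds; "joint_torque": joint torques, N m; "tool_pos": TCP position; "ee_rot": TCP orientation; "wrist_force": force on the tool from outside, world axes, zero at the start; "wrist_torque": the same for the moment, N m; "width": finger opening in m.
Only numpy, scipy, OpenCV 4.12 (cv2) and the standard library are available. Lean on these libraries where they do the work, as an engineer would, in place of code of your own. Each camera call takes 0.05 s, during which the arm holds its last target.

## Task

Get the pizza warmer ready: reach into the round recess in its top and turn the thermostat knob clockwise until you feel it come up against its stop, without forcing it, and leave it resting there. Then press the green start button all the way down, gently, and let it come back up. Leave the pan, shaker, pizza cutter and carton alone.

Things in the scene. Friction and masses are not known exactly. Their poses are not given: they have to be found in the camera images.
- warmer: The pizza warmer: fixed steel box 300 mm (its x, front to back) by 480 mm (its y) by 120 mm high, on the counter; origin at the centre of its underside, z up. The thermostat recess is in its flat top 50 mm to +x and 145 mm to +y of the middle; the start button 95 mm to -x and 10 mm to +y.
- well (a point): Centre of the mouth of the round recess in the warmer's top, level with the top face, 120 mm above the counter. The recess is 101 mm across and 49 mm deep with rigid upright walls, so fingers must be set narrower (about 50 mm of opening) before they go in.
- knob (a point): Thermostat knob's grip point on its upright turning axis, at the recess centre, 28 mm below the warmer's top. The knob is a black upright bar 50 mm long (point x) and 16 mm wide (point y: pinch this way), its top 11 mm below the rim; under it a skirt disc 48 mm across, upper face 45 mm below the rim. White pointer line on the -x half; its place does not tell where the stop is.
- thermostat (a joint): Knob angle in rad, growing clockwise seen from above; 0 = bar along the warmer's x, pointer to its front. Starts at 0 to 0.2. Turning takes a steady 0.10 N m. The hidden sprung stop is first met anywhere from 0.50 to 1.40, different each time; past it the moment rises 2.6 N m per rad. 0.05 to 0.25 N m extra is well home, 0.36 is forcing it. Let go, it eases back to 0.04 past first touch at most.
- start_top (a point): Centre of the top face of the green push button on the warmer's top; 28 mm across, its face 22 mm above the warmer's top, in a grey collar 44 mm across and 12 mm high. Pressed straight down.
- start (a joint): Travel of the start button in m, 0 up, 0.006 fully down; a spring returns it: it starts to move at 1.5 N and is fully down at 5 N, where it comes up hard. It must not be pressed with more than 20 N.
- pan: Bystander: round aluminium pizza pan, 199 mm across, 23 mm high, on the warmer's dark hot plate (the -y part of its top). Origin at the centre of its underside.
- shaker: Bystander: glass cheese shaker with steel cap, 60 mm across, 90 mm high, standing on the warmer's top, in its front left corner (-x, +y). Origin at the centre of its underside.
- cutter: Bystander: pizza cutter lying on the counter to the left of the warmer, 220 mm long with a 96 mm steel wheel, 20 mm high; origin under the neck between handle and wheel, its x axis points to the wheel.
- carton: Bystander: closed cardboard pizza carton, 300 x 300 x 40 mm, lying on the counter to the right of the warmer. Origin at the centre of its underside.

How it is judged:
By the outcome, as a careful person would: the job done as asked, in the order asked, and still so for the second after the job is handed in, with the robot touching nothing.
It also fails if it takes over 72 s, if anything falls off the work surface, if the arm or the gripper's body presses on something with over 40 N, if the wrist force passes 120 N, or if a joint passes its speed limit or range.

## Working session

There is one attempt and no reset: what is moved stays moved. The work goes in short steps, Python scripts to look and compute and a tool call to move; the robot and the scene stay as the last step left them, time stands still between calls to the robot, and variables do not carry over. Pictures are saved under pics/ and viewed, and the job is handed in when it is done.

Besides the shell and the picture viewer there is one more tool, called after "Emit:" as name(argument=value, ...) on one line, values as JSON. send_rows: Moves the arm, as the interface text tells. Its arguments: {"type":"object","properties":{"rows":{"type":"array","items":{"type":"number"}}},"required":["rows"]}

```bash
ls; mkdir -p pics; python3 - <<'E'
from bench import *
import cv2
s=get_obs(); print(s)
for n in ("top","side","wrist"):
    d=snapshot(n); cv2.imwrite(f"pics/{n}0.png",d["color"][:,:,::-1])
    print(n,{k:v for k,v in d.items() if k!="color"})
E
```

```text
pics
{'time': 0.0, 'joint_positions': array([-1.33714691e+00,  8.79368768e-02,  1.37225429e+00, -3.39268045e-05,
        1.68358325e+00, -1.03121779e-01]), 'qvel': array([-2.57699323e-06, -8.13149288e-04,  2.44201717e-04,  1.25134213e-04,
        3.26049505e-04, -9.86134931e-05]), 'joint_torque': array([ 4.87512661e-04, -3.40184534e+01, -3.02424896e+01,  7.16604455e-02,
        3.29980475e-02, -1.78674113e-04]), 'tool_pos': array([ 0.18158805, -0.51857685,  0.20431406]), 'ee_rot': array([-3.14140161e+00,  2.17363777e-03, -1.23402870e+00]), 'wrist_force': array([-0.86090092, -0.44579577,  0.29964397]), 'wrist_torque': array([0.01584874, 0.04052625, 0.01896132]), 'width': 0.09380306834744949}
top {'intrinsics': array([[407.28837744,   0.        , 253.85202995],
       [  0.        , 407.28837744, 194.8398546 ],
       [  0.        ,   0.        ,   1.        ]]), 'distortion': array([-0.13575734,  0.        ,  0.        ,  0.        ,  0.        ]), 'rvec': array([ 2.09733176, -2.1426923 ,  0.21635096]), 'tvec': array([-0.04062996,  0.50967593,  1.27813544])}
side {'intrinsics': array(
[... 255 characters left out ...]
43 , -2.80065416,  1.2690184 ]), 'tvec': array([0.4974335 , 0.17056994, 1.25731701])}
wrist {'intrinsics': array([[337.42189384,   0.        , 259.56657633],
       [  0.        , 337.42189384, 196.23017354],
       [  0.        ,   0.        ,   1.        ]]), 'distortion': array([0.01731721, 0.        , 0.        , 0.        , 0.        ]), 'T_tool_cam': array([[ 9.99999999e-01, -2.66414575e-06,  4.31463264e-05,
         2.79798376e-04],
       [-7.29020927e-06,  9.73410026e-01,  2.29069686e-01,
        -6.57290822e-02],
       [-4.26093417e-05, -2.29069686e-01,  9.73410025e-01,
        -1.78731610e-01],
       [ 0.00000000e+00,  0.00000000e+00,  0.00000000e+00,
         1.00000000e+00]])}
```

View pics/top0.png

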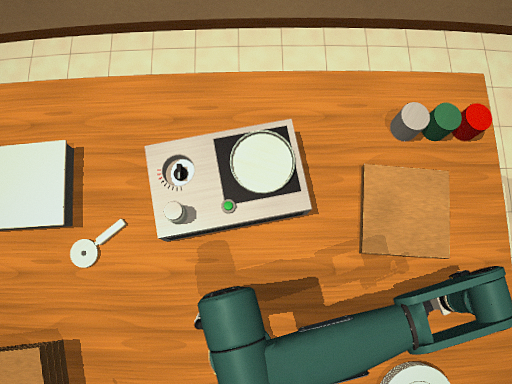

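View pics/side0.png

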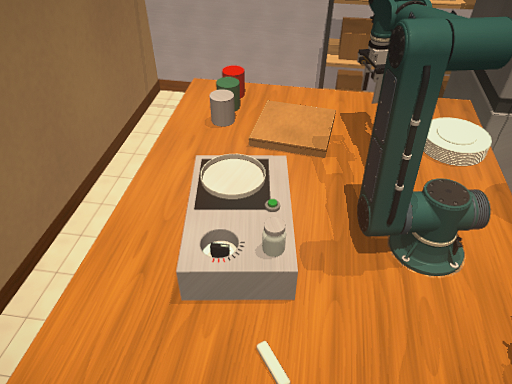

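View pics/wrist0.png

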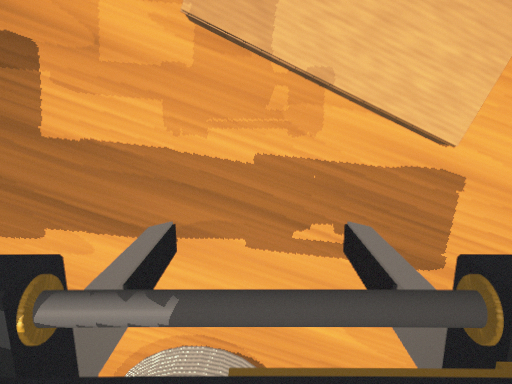

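Top picture: the warmer has its recess at about (180,172), the button at (229,206), the pan at (262,162) and the shaker at (175,212). The side view agrees: recess (220,245), button (272,204). I'll enlarge both to measure.

```bash
python3 - <<'E'
import cv2
a=cv2.imread("pics/top0.png")[110:250,135:325]
cv2.imwrite("pics/top0z.png",cv2.resize(a,None,fx=4,fy=4,interpolation=cv2.INTER_CUBIC))
a=cv2.imread("pics/side0.png")[150:305,170:305]
cv2.imwrite("pics/side0z.png",cv2.resize(a,None,fx=3.8,fy=3.8,interpolation=cv2.INTER_CUBIC))
E
```

```text
(no output)
```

View pics/top0z.png

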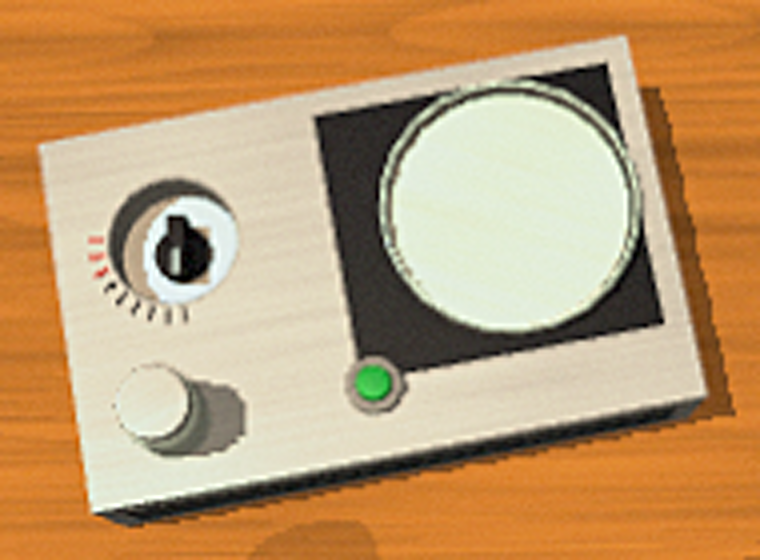

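View pics/side0z.png

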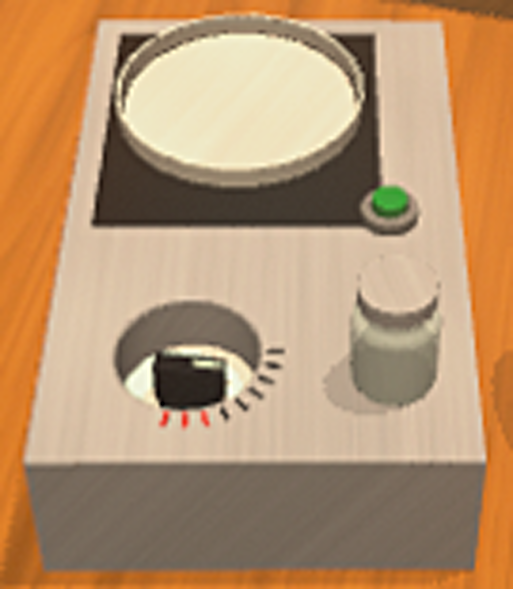

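```bash
cat > h.py <<'E'
from bench import *
import cv2, numpy as np
from scipy.optimize import least_squares
from scipy.spatial.transform import Rotation as R
def proj(d,P): return cv2.projectPoints(np.float64(P).reshape(-1,3),d["rvec"],d["tvec"],d["intrinsics"],d["distortion"])[0].reshape(-1,2)
def wpt(p,L):
    L=np.float64(L).reshape(-1,3);c,s=np.cos(p[2]),np.sin(p[2])
    return np.c_[p[0]+c*L[:,0]-s*L[:,1],p[1]+s*L[:,0]+c*L[:,1],L[:,2]]
E
python3 - <<'E'
from h import *
t,s=snapshot("top"),snapshot("side")
z=0.12
C=[[.15,.24,z],[.15,-.24,z],[-.15,-.24,z],[-.15,.24,z],[-.095,.01,.142],[.05,.145,.12]]
zt=np.float64([[40,146],[627,38],[706,396],[92,513],[373,382],[172.5,243]]);
zs=np.float64([[25,463],[100,20],[442,22],[485,462],[391,201],[188,355]])
pt=(zt+.5)/4-.5+[135,110]; ps=(zs+.5)/3.8-.5+[170,150]
for m in ("both","top","side"):
    def f(p):
        W=wpt(p,C); a=(proj(t,W)-pt).ravel();b=(proj(s,W)-ps).ravel()
        return {"both":np.r_[a,b],"top":a,"side":b}[m]
    r=least_squares(f,[.5,0,.1]); print(m,r.x,np.round(r.fun.reshape(-1,2),1).tolist())
    print(wpt(r.x,[[.05,.145,.092],[-.095,.01,.142],[-.09,.18,.12]]).round(4).tolist())
E
```

```text
both [0.55302801 0.03614971 0.1692497 ] [[-0.9, 0.2], [-0.7, 0.1], [-0.2, 0.7], [-0.7, 0.8], [-0.5, 0.9], [-0.4, 0.1], [-0.7, -0.5], [-0.3, -0.4], [-0.2, -0.6], [0.0, -0.5], [-0.4, -1.7], [-0.4, -1.3]]
[[0.5779, 0.1875, 0.092], [0.4577, 0.03, 0.142], [0.434, 0.1984, 0.12]]
top [0.55453363 0.03436212 0.16881859] [[-0.3, -0.3], [-0.2, -0.3], [0.4, 0.3], [-0.1, 0.3], [0.0, 0.4], [0.2, -0.4]]
[[0.5795, 0.1857, 0.092], [0.4592, 0.0283, 0.142], [0.4356, 0.1967, 0.12]]
side [0.55154659 0.0388831  0.16889343] [[-0.5, 0.4], [-0.0, 0.2], [0.2, -0.1], [0.5, 0.5], [-0.0, -0.9], [-0.1, -0.5]]
[[0.5765, 0.1902, 0.092], [0.4562, 0.0328, 0.142], [0.4326, 0.2012, 0.12]]
```

Emit:
send_rows(rows=[16, 29, 15, 0, 0, 7, 0.53, 16, 29, 15, 0, 0, 7, 0.53, 16, 29, 15, 0, 0, 7, 0.53, 16, 29, 15, 0, 0, 7, 0.53, 16, 29, 15, 0, 0, 7, 0.53, 16, 29, 15, 0, 0, 7, 0.53, 16, 29, 15, 0, 0, 7, 0.53, 16, 29, 15, 0, 0, 7, 0.53])

```text
time: 1.25
tool_pos: [0.3101, -0.286, 0.326]
ee_rot: [-3.142, -0.0, -0.253]
wrist_force: [1.0, -0.5, -0.1]
width: 0.05
```

Emit:
send_rows(rows=[17, 30, 0, 0, 0, 7, 0.53, 17, 30, 0, 0, 0, 7, 0.53, 17, 30, 0, 0, 0, 7, 0.53, 17, 30, 0, 0, 0, 7, 0.53, 17, 30, 0, 0, 0, 7, 0.53, 17, 30, 0, 0, 0, 7, 0.53, 17, 30, 0, 0, 0, 7, 0.53, 17, 30, 0, 0, 0, 7, 0.53])

```text
time: 2.25
tool_pos: [0.4461, -0.046, 0.3255]
ee_rot: [3.141, -0.0, 0.725]
wrist_force: [0.3, -0.1, 0.4]
width: 0.0496
```

Emit:
send_rows(rows=[19, 34, -5, 0, 0, 8, 0.53, 19, 34, -5, 0, 0, 8, 0.53, 19, 34, -5, 0, 0, 8, 0.53, 19, 34, -5, 0, 0, 8, 0.53, 19, 34, -5, 0, 0, 8, 0.53, 19, 34, -5, 0, 0, 8, 0.53, 18, 28, 0, 0, 0, 6, 0.53, 0, 0, 0, 0, 0, 0, 0.53])

```text
time: 3.25
tool_pos: [0.578, 0.1865, 0.2938]
ee_rot: [-3.139, 0.0, 1.665]
wrist_force: [-0.1, 0.1, 0.0]
width: 0.0501
```

```bash
python3 - <<'E'
from h import *
s=get_obs(); print(s['time'],s['tool_pos'],np.degrees(s['ee_rot']),s['joint_positions'],s['wrist_force'],s['wrist_torque'])
d=snapshot("wrist"); cv2.imwrite("pics/wrist1.png",d["color"][:,:,::-1])
np.savez("w1.npz",pos=s['tool_pos'],rot=s['ee_rot'])
d=snapshot("top"); cv2.imwrite("pics/top1.png",d["color"][:,:,::-1])
E
```

```text
3.25 [0.57804934 0.18645142 0.29379103] [-1.79852314e+02  4.88287139e-03  9.54174700e+01] [ 2.18557849e-01  2.21466210e-01  1.04480961e+00  2.45745951e-04
  1.87788517e+00 -1.44671707e+00] [-0.14708904  0.08044839  0.03043419] [ 0.0406396  -0.17452636  0.01212656]
```

View pics/wrist1.png

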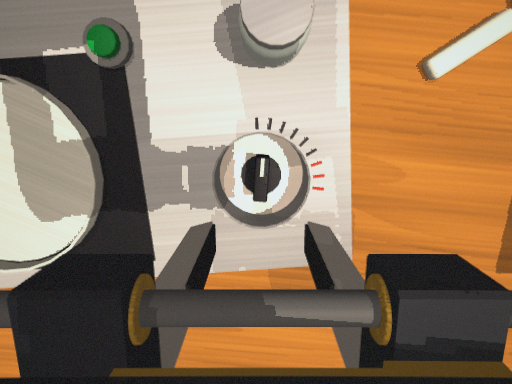

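Wrist view: the recess is centred near (262,178), with the knob bar nearly vertical from (263,154) to (260,201) and the pointer line up. The button is at (102,41) and the shaker cap at (276,15).

```bash
python3 - <<'E'
import cv2
a=cv2.imread("pics/wrist1.png")[115:240,200:325]
cv2.imwrite("pics/wrist1z.png",cv2.resize(a,None,fx=4.8,fy=4.8,interpolation=cv2.INTER_CUBIC))
a=cv2.imread("pics/wrist1.png")[0:90,70:340]
cv2.imwrite("pics/wrist1y.png",cv2.resize(a,None,fx=2.9,fy=2.9,interpolation=cv2.INTER_CUBIC))
E
```

```text
(no output)
```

View pics/wrist1z.png

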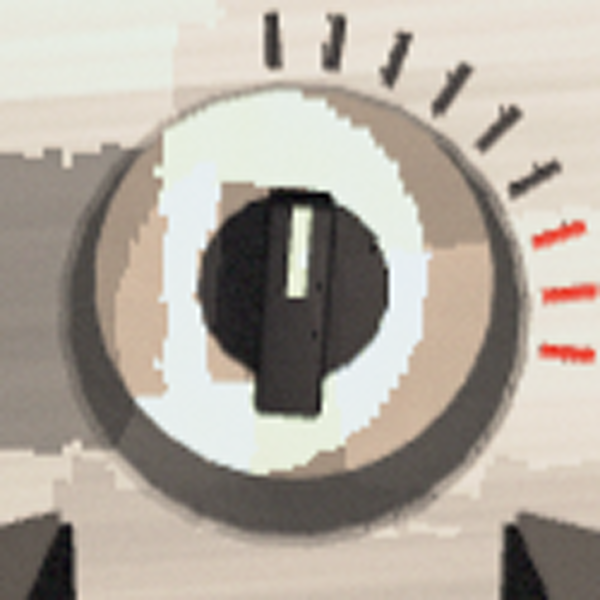

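View pics/wrist1y.png

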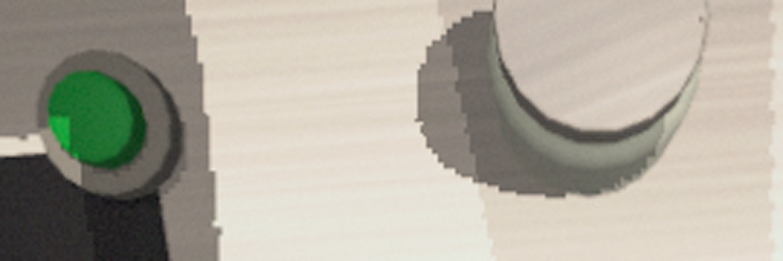

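```bash
cat >> h.py <<'E'
def wray(d,pos,rot,uv,z):
    T=np.eye(4);T[:3,:3]=R.from_euler('xyz',rot).as_matrix();T[:3,3]=pos
    M=T@d["T_tool_cam"]
    n=cv2.undistortPoints(np.float64(uv).reshape(-1,1,2),d["intrinsics"],d["distortion"]).reshape(-1,2)
    D=np.c_[n,np.ones(len(n))]@M[:3,:3].T; o=M[:3,3]
    return o+D*((z-o[2])/D[:,2])[:,None]
E
python3 - <<'E'
from h import *
w=np.load("w1.npz");d=snapshot("wrist")
g=lambda uv,z:wray(d,w["pos"],w["rot"],uv,z)
Z=lambda q:(np.float64(q)+.5)/4.8-.5+[200,115]
Y=lambda q:(np.float64(q)+.5)/2.9-.5+[70,0]
P=g(Z([[62,318],[527,300],[292,84],[290,543],[420,504],[150,134],[90,420]]),.12)
r=least_squares(lambda p:np.hypot(*(P[:,:2]-p[:2]).T)-p[2],[.578,.187,.05]);print("rim",r.x.round(4),(r.fun*1e3).round(1))
Q=g(Z([[333,205],[322,415],[256,412],[270,205]]),.109)
c=Q[:,:2].mean(0);print("bar",Q.round(4).tolist(),c)
e=np.diff(Q[:,:2],axis=0,append=Q[:1,:2]);print(np.hypot(*e.T),np.degrees(np.arctan2(e[:,1],e[:,0])))
print("button",g(Y([[97,118]]),.142)); 
print("shaker",g(Y([[600,131],[494,30],[707,22]]),.21))
E
```

```text
rim [0.5779 0.1876 0.0514] [ 0.1  0.1  0.   0.3 -0.3 -0.  -0.2]
bar [[0.5529, 0.1939, 0.109], [0.6015, 0.1962, 0.109], [0.6022, 0.181, 0.109], [0.5543, 0.1798, 0.109]] [0.57772285 0.18772012]
[0.04858263 0.01527408 0.0479359  0.01413895] [   2.77949441  -87.25646789 -178.5953229    95.41823919]
button [[0.45868548 0.03284675 0.142     ]]
shaker [[0.46073128 0.18730355 0.21      ]
 [0.44061189 0.15921722 0.21      ]
 [0.43403431 0.21055371 0.21      ]]
```

Emit:
send_rows(rows=[0, 1, -20, 0, 0, -3, 0.53, 0, 0, -25, 0, 0, 0, 0.53, 0, 0, -25, 0, 0, 0, 0.53, 0, 0, -25, 0, 0, 0, 0.53, 0, 0, -25, 0, 0, 0, 0.53, 0, 0, -20, 0, 0, 0, 0.53, 0, 0, 0, 0, 0, 0, 0.53, 0, 0, 0, 0, 0, 0, 0.53])

```text
time: 4.4
tool_pos: [0.5782, 0.1853, 0.1571]
ee_rot: [3.139, -0.0, 1.61]
wrist_force: [-0.2, -0.2, 0.3]
width: 0.0501
```

```bash
python3 - <<'E'
from h import *
s=get_obs(); print(s['time'],s['tool_pos'],np.degrees(s['ee_rot']),s['wrist_force'],s['wrist_torque'])
d=snapshot("wrist"); cv2.imwrite("pics/wrist2.png",d["color"][:,:,::-1])
E
```

```text
4.4 [0.57815641 0.18532802 0.15708161] [ 1.79877073e+02 -2.15590696e-02  9.22308896e+01] [-0.24915599 -0.15680131  0.31784029] [ 0.03428931 -0.11508525 -0.01531794]
```

View pics/wrist2.png

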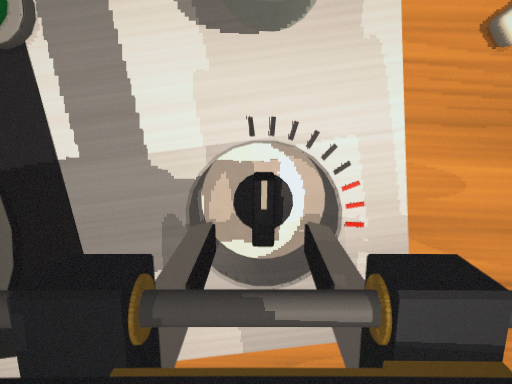

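The bar (x≈263) sits between the finger tips (215 and 305, middle 260), so I shift about 2 mm in +y and go down.

Emit:
send_rows(rows=[0, 2, -10, 0, 0, 0, 0.53, 0, 0, -15, 0, 0, 0, 0.53, 0, 0, -15, 0, 0, 0, 0.53, 0, 0, -15, 0, 0, 0, 0.53, 0, 0, -12, 0, 0, 0, 0.53, 0, 0, -8, 0, 0, 0, 0.53, 0, 0, 0, 0, 0, 0, 0.53, 0, 0, 0, 0, 0, 0, 0.53])

```text
time: 5.45
tool_pos: [0.5782, 0.188, 0.0811]
ee_rot: [3.14, -0.0, 1.611]
wrist_force: [0.1, -0.4, 0.2]
width: 0.0497
```

```bash
cat > rd.py <<'E'
from h import *
import sys
n=int(sys.argv[1]) if len(sys.argv)>1 else 4
A=[]
for i in range(n):
    s=get_obs(); A.append(np.r_[s['tool_pos']*1e3,np.degrees(s['ee_rot'][2]),s['wrist_force'],s['wrist_torque'],s['width']*1e3]); d=snapshot("wrist")
A=np.array(A);np.set_printoptions(precision=3,suppress=True)
print(s['time'],"xyz,yaw,F,M,w");print(A.mean(0));print(A.std(0))
E
python3 rd.py
```

```text
5.6 xyz,yaw,F,M,w
[578.25  187.992  81.283  92.297   0.041  -0.115   0.206   0.053  -0.153
   0.026  49.796]
[0.046 0.014 0.088 0.002 0.188 0.272 0.185 0.018 0.028 0.021 0.186]
```

Emit:
send_rows(rows=[0, 0, 0, 0, 0, 0, 0.3, 0, 0, 0, 0, 0, 0, 0.2, 0, 0, 0, 0, 0, 0, 0.1, 0, 0, 0, 0, 0, 0, 0, 0, 0, 0, 0, 0, 0, 0, 0, 0, 0, 0, 0, 0, 0, 0, 0, 0, 0, 0, 0, 0, 0, 0, 0, 0, 0, 0, 0])

```text
time: 6.65
tool_pos: [0.5777, 0.1879, 0.0805]
ee_rot: [-3.142, -0.0, 1.611]
wrist_force: [-0.3, 1.1, 1.0]
width: 0.0158
```

```bash
python3 rd.py 6
```

```text
6.9 xyz,yaw,F,M,w
[577.734 187.902  80.484  92.297   0.071   0.556   0.344   0.1    -0.142
  -0.034  15.876]
[0.011 0.007 0.018 0.001 0.388 0.403 0.364 0.021 0.013 0.024 0.145]
```

Emit:
send_rows(rows=[0, 0, 0, 0, 0, -2, 0, 0, 0, 0, 0, 0, -2, 0, 0, 0, 0, 0, 0, -2, 0, 0, 0, 0, 0, 0, -2, 0, 0, 0, 0, 0, 0, -2, 0, 0, 0, 0, 0, 0, -2, 0, 0, 0, 0, 0, 0, -2, 0, 0, 0, 0, 0, 0, -1, 0])

```text
time: 7.95
tool_pos: [0.5778, 0.1881, 0.0805]
ee_rot: [3.142, -0.001, 1.348]
wrist_force: [-0.1, 1.6, -0.5]
width: 0.0155
```

```bash
python3 rd.py 6
```

```text
8.2 xyz,yaw,F,M,w
[577.764 188.083  80.5    77.264   0.093   1.705  -0.794   0.381  -0.175
   0.036  15.758]
[0.012 0.011 0.007 0.033 0.295 0.536 0.646 0.039 0.011 0.049 0.234]
```

```bash
cat > rd.py <<'E'
from h import *
import sys
n=int(sys.argv[1]) if len(sys.argv)>1 else 4
A=[]
for i in range(n):
    s=get_obs(); A.append(np.r_[s['tool_pos']*1e3,np.degrees(s['ee_rot'][2]),s['wrist_force'],s['wrist_torque'],s['width']*1e3,s['joint_torque'][5]]); d=snapshot("wrist")
A=np.array(A);np.set_printoptions(precision=3,suppress=True)
print(s['time'],"xyz,yaw,F,M,w,jt6");print(A.mean(0));print("Mz",A[:,9],"jt6",A[:,11])
cv2.imwrite(f"pics/r{s['time']:.2f}.png",d["color"][:,:,::-1])
E
```

Emit:
send_rows(rows=[0, 0, 0, 0, 0, -0.5, 0, 0, 0, 0, 0, 0, -0.5, 0, 0, 0, 0, 0, 0, -0.5, 0, 0, 0, 0, 0, 0, -0.5, 0, 0, 0, 0, 0, 0, -0.5, 0, 0, 0, 0, 0, 0, -0.5, 0, 0, 0, 0, 0, 0, -0.5, 0, 0, 0, 0, 0, 0, -0.5, 0])

```text
time: 9.25
tool_pos: [0.5778, 0.1881, 0.0805]
ee_rot: [-3.142, -0.001, 1.279]
wrist_force: [0.8, 3.3, -1.3]
width: 0.0156
```

```bash
python3 rd.py 6
```

```text
9.5 xyz,yaw,F,M,w,jt6
[577.772 188.1    80.485  73.284   0.454   3.557  -1.214   0.832  -0.286
   0.09   15.629   0.077]
Mz [0.091 0.105 0.067 0.106 0.085 0.084] jt6 [0.049 0.109 0.102 0.073 0.066 0.063]
```

Emit:
send_rows(rows=[0, 0, 0, 0, 0, -0.5, 0, 0, 0, 0, 0, 0, -0.5, 0, 0, 0, 0, 0, 0, -0.5, 0, 0, 0, 0, 0, 0, -0.5, 0, 0, 0, 0, 0, 0, -0.5, 0, 0, 0, 0, 0, 0, -0.5, 0, 0, 0, 0, 0, 0, -0.5, 0, 0, 0, 0, 0, 0, -0.5, 0])

```text
time: 10.55
tool_pos: [0.5778, 0.1881, 0.0805]
ee_rot: [-3.142, -0.001, 1.209]
wrist_force: [0.3, 4.9, -1.7]
width: 0.0158
```

```bash
python3 rd.py 5; ls pics
```

```text
10.75 xyz,yaw,F,M,w,jt6
[577.798 188.122  80.504  69.272   0.886   5.066  -1.93    1.062  -0.335
   0.099  15.833   0.085]
Mz [0.049 0.134 0.099 0.107 0.106] jt6 [0.05  0.117 0.103 0.08  0.076]
r10.75.png
r9.50.png
side0.png
side0z.png
top0.png
top0z.png
top1.png
wrist0.png
wrist1.png
wrist1y.png
wrist1z.png
wrist2.png
```

View pics/r9.50.png

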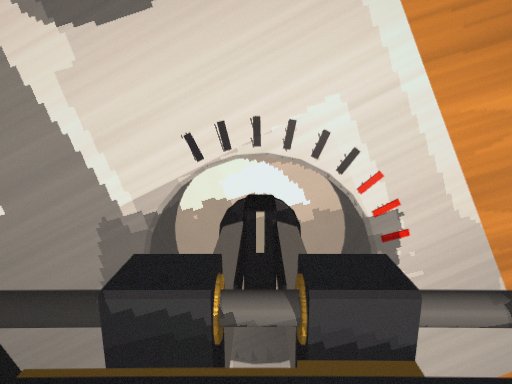

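The picture shows the bar held squarely between the pads at (260,240), turning with the gripper. There is a small side load (Fy≈5 N), which I relieve as I go on.

Emit:
send_rows(rows=[0, 0.2, 0, 0, 0, -0.5, 0, 0, 0, 0, 0, 0, -0.5, 0, 0, 0, 0, 0, 0, -0.5, 0, 0, 0, 0, 0, 0, -0.5, 0, 0, 0.2, 0, 0, 0, -0.5, 0, 0, 0, 0, 0, 0, -0.5, 0, 0, 0, 0, 0, 0, -0.5, 0, 0, 0, 0, 0, 0, -0.5, 0])

```text
time: 11.8
tool_pos: [0.5778, 0.1882, 0.0805]
ee_rot: [3.141, 0.0, 1.139]
wrist_force: [2.1, 3.6, -1.6]
width: 0.0158
```

```bash
python3 rd.py 5
```

```text
12.0 xyz,yaw,F,M,w,jt6
[577.806 188.199  80.5    65.275   1.813   3.869  -2.021   0.899  -0.432
   0.069  15.817   0.08 ]
Mz [0.089 0.088 0.059 0.025 0.083] jt6 [0.05  0.11  0.102 0.074 0.066]
```

Emit:
send_rows(rows=[0, 0.2, 0, 0, 0, -0.5, 0, 0, 0, 0, 0, 0, -0.5, 0, 0, 0, 0, 0, 0, -0.5, 0, 0, 0, 0, 0, 0, -0.5, 0, 0.2, 0, 0, 0, 0, -0.5, 0, 0, 0, 0, 0, 0, -0.5, 0, 0, 0, 0, 0, 0, -0.5, 0, 0, 0, 0, 0, 0, -0.5, 0])

```text
time: 13.05
tool_pos: [0.5779, 0.1883, 0.0805]
ee_rot: [-3.142, 0.0, 1.069]
wrist_force: [0.4, 1.8, -1.4]
width: 0.0158
```

```bash
python3 rd.py 5
```

```text
13.25 xyz,yaw,F,M,w,jt6
[577.851 188.272  80.506  61.271   0.439   1.586  -1.394   0.415  -0.271
   0.08   15.785   0.079]
Mz [0.12  0.111 0.073 0.093 0.002] jt6 [0.048 0.108 0.1   0.072 0.064]
```

Emit:
send_rows(rows=[0, 0, 0, 0, 0, -0.5, 0, 0, 0, 0, 0, 0, -0.5, 0, 0, 0, 0, 0, 0, -0.5, 0, 0, 0, 0, 0, 0, -0.5, 0, 0, 0, 0, 0, 0, -0.5, 0, 0, 0, 0, 0, 0, -0.5, 0, 0, 0, 0, 0, 0, -0.5, 0, 0, 0, 0, 0, 0, -0.5, 0])

```text
time: 14.3
tool_pos: [0.5779, 0.1884, 0.0805]
ee_rot: [-3.142, 0.0, 0.999]
wrist_force: [-0.5, -0.3, -0.7]
width: 0.0159
```

```bash
python3 rd.py 5
```

```text
14.5 xyz,yaw,F,M,w,jt6
[577.878 188.351  80.482  57.275  -0.654  -0.113  -0.262   0.069  -0.05
   0.07   15.78    0.077]
Mz [0.124 0.032 0.096 0.061 0.035] jt6 [0.047 0.106 0.099 0.07  0.063]
```

Emit:
send_rows(rows=[0, 0, 0, 0, 0, -0.5, 0, 0, 0, 0, 0, 0, -0.5, 0, 0, 0, 0, 0, 0, -0.5, 0, 0, 0, 0, 0, 0, -0.5, 0, 0, 0, 0, 0, 0, -0.5, 0, 0, 0, 0, 0, 0, -0.5, 0, 0, 0, 0, 0, 0, -0.5, 0, 0, 0, 0, 0, 0, -0.5, 0])

```text
time: 15.55
tool_pos: [0.5779, 0.1884, 0.0805]
ee_rot: [-3.142, 0.0, 0.93]
wrist_force: [-0.4, -0.7, 0.8]
width: 0.0157
```

```bash
python3 rd.py 5
```

```text
15.75 xyz,yaw,F,M,w,jt6
[577.917 188.399  80.497  53.274  -0.718  -0.836  -0.479  -0.129   0.045
   0.082  15.929   0.076]
Mz [0.151 0.079 0.059 0.091 0.03 ] jt6 [0.046 0.106 0.098 0.07  0.062]
```

Emit:
send_rows(rows=[0, 0, 0, 0, 0, -0.5, 0, 0, 0, 0, 0, 0, -0.5, 0, 0, 0, 0, 0, 0, -0.5, 0, 0, 0, 0, 0, 0, -0.5, 0, 0, 0, 0, 0, 0, -0.5, 0, 0, 0, 0, 0, 0, -0.5, 0, 0, 0, 0, 0, 0, -0.5, 0, 0, 0, 0, 0, 0, -0.5, 0])

```text
time: 16.8
tool_pos: [0.5779, 0.1885, 0.0805]
ee_rot: [3.142, 0.0, 0.86]
wrist_force: [-0.8, -1.0, -1.3]
width: 0.0155
```

```bash
python3 rd.py 5
```

```text
17.0 xyz,yaw,F,M,w,jt6
[577.949 188.449  80.486  49.276  -1.241  -1.054  -0.844  -0.246   0.065
   0.076  15.806   0.076]
Mz [0.055 0.067 0.122 0.088 0.049] jt6 [0.045 0.105 0.098 0.069 0.061]
```

Emit:
send_rows(rows=[0, 0, 0, 0, 0, -0.5, 0, 0, 0, 0, 0, 0, -0.5, 0, 0, 0, 0, 0, 0, -0.5, 0, 0, 0, 0, 0, 0, -0.5, 0, 0, 0, 0, 0, 0, -0.5, 0, 0, 0, 0, 0, 0, -0.5, 0, 0, 0, 0, 0, 0, -0.5, 0, 0, 0, 0, 0, 0, -0.5, 0])

```text
time: 18.05
tool_pos: [0.578, 0.1885, 0.0805]
ee_rot: [3.142, -0.0, 0.79]
wrist_force: [-1.5, -1.5, -0.2]
width: 0.0157
```

```bash
python3 rd.py 5
```

```text
18.25 xyz,yaw,F,M,w,jt6
[577.981 188.501  80.494  45.278  -0.795  -1.096  -0.575  -0.241   0.035
   0.083  15.73    0.076]
Mz [0.109 0.09  0.121 0.017 0.082] jt6 [0.045 0.105 0.098 0.069 0.062]
```

Emit:
send_rows(rows=[0, 0, 0, 0, 0, -0.5, 0, 0, 0, 0, 0, 0, -0.5, 0, 0, 0, 0, 0, 0, -0.5, 0, 0, 0, 0, 0, 0, -0.5, 0, 0, 0, 0, 0, 0, -0.5, 0, 0, 0, 0, 0, 0, -0.5, 0, 0, 0, 0, 0, 0, -0.5, 0, 0, 0, 0, 0, 0, -0.5, 0])

```text
time: 19.3
tool_pos: [0.578, 0.1885, 0.0805]
ee_rot: [3.142, -0.0, 0.72]
wrist_force: [-0.7, -0.5, -1.1]
width: 0.016
```

```bash
python3 rd.py 5
```

```text
19.5 xyz,yaw,F,M,w,jt6
[578.005 188.518  80.491  41.275   0.157  -0.779  -1.409  -0.161  -0.098
   0.068  15.847   0.076]
Mz [0.108 0.079 0.113 0.029 0.012] jt6 [0.046 0.106 0.098 0.07  0.062]
```

Emit:
send_rows(rows=[0, 0, 0, 0, 0, -0.5, 0, 0, 0, 0, 0, 0, -0.5, 0, 0, 0, 0, 0, 0, -0.5, 0, 0, 0, 0, 0, 0, -0.5, 0, 0, 0, 0, 0, 0, -0.5, 0, 0, 0, 0, 0, 0, -0.5, 0, 0, 0, 0, 0, 0, -0.5, 0, 0, 0, 0, 0, 0, -0.5, 0])

```text
time: 20.55
tool_pos: [0.578, 0.1885, 0.0805]
ee_rot: [3.142, -0.0, 0.65]
wrist_force: [0.7, -0.4, -1.6]
width: 0.0155
```

```bash
python3 rd.py 5
```

```text
20.75 xyz,yaw,F,M,w,jt6
[578.043 188.534  80.494  37.275   1.107   0.174  -2.296  -0.044  -0.29
   0.052  15.527   0.077]
Mz [0.108 0.078 0.02  0.009 0.042] jt6 [0.047 0.107 0.099 0.071 0.063]
```

Emit:
send_rows(rows=[0, 0, 0, 0, 0, -0.5, 0, 0, 0, 0, 0, 0, -0.5, 0, 0, 0, 0, 0, 0, -0.5, 0, 0, 0, 0, 0, 0, -0.5, 0, 0, 0, 0, 0, 0, -0.5, 0, 0, 0, 0, 0, 0, -0.5, 0, 0, 0, 0, 0, 0, -0.5, 0, 0, 0, 0, 0, 0, -0.5, 0])

```text
time: 21.8
tool_pos: [0.5781, 0.1886, 0.0805]
ee_rot: [3.142, -0.0, 0.581]
wrist_force: [2.2, 0.0, -3.0]
width: 0.0156
```

```bash
python3 rd.py 5
```

```text
22.0 xyz,yaw,F,M,w,jt6
[578.087 188.565  80.519  33.276   2.393   0.583  -3.242   0.146  -0.582
   0.058  15.803   0.079]
Mz [0.101 0.03  0.064 0.066 0.029] jt6 [0.048 0.108 0.101 0.072 0.064]
```

Emit:
send_rows(rows=[0, 0, 0, 0, 0, -0.5, 0, 0, 0, 0, 0, 0, -0.5, 0, 0, 0, 0, 0, 0, -0.5, 0, 0, 0, 0, 0, 0, -0.5, 0, 0, 0, 0, 0, 0, -0.5, 0, 0, 0, 0, 0, 0, -0.5, 0, 0, 0, 0, 0, 0, -0.5, 0, 0, 0, 0, 0, 0, -0.5, 0])

```text
time: 23.05
tool_pos: [0.5781, 0.1886, 0.0805]
ee_rot: [3.142, -0.0, 0.511]
wrist_force: [3.1, 2.2, -3.7]
width: 0.0158
```

```bash
python3 rd.py 5
```

```text
23.25 xyz,yaw,F,M,w,jt6
[578.099 188.569  80.519  29.28    3.741   1.7    -4.302   0.285  -0.829
   0.201  15.779   0.197]
Mz [0.224 0.224 0.235 0.131 0.193] jt6 [0.166 0.226 0.219 0.191 0.184]
```

Torque stepped up by about 0.12 N m, so the stop has been met. I add 1° to check the slope (2.6 N m/rad predicts +0.045), which stays within the well-home band.

Emit:
send_rows(rows=[0, 0, 0, 0, 0, 0, 0, 0, 0, 0, 0, 0, 0, 0, 0, 0, 0, 0, 0, -0.2, 0, 0, 0, 0, 0, 0, -0.2, 0, 0, 0, 0, 0, 0, -0.2, 0, 0, 0, 0, 0, 0, -0.2, 0, 0, 0, 0, 0, 0, -0.2, 0, 0, 0, 0, 0, 0, 0, 0])

```text
time: 24.3
tool_pos: [0.5781, 0.1886, 0.0805]
ee_rot: [3.142, -0.001, 0.494]
wrist_force: [4.3, 2.0, -3.6]
width: 0.0158
```

```bash
python3 rd.py 5
```

```text
24.5 xyz,yaw,F,M,w,jt6
[578.099 188.559  80.525  28.299   4.639   2.242  -4.349   0.364  -0.979
   0.243  15.712   0.243]
Mz [0.223 0.301 0.282 0.209 0.199] jt6 [0.247 0.243 0.242 0.242 0.242]
```

```bash
python3 - <<'E'
from h import *
d=snapshot("side"); cv2.imwrite("pics/side3.png",d["color"][:,:,::-1])
E
```

```text
(no output)
```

View pics/side3.png

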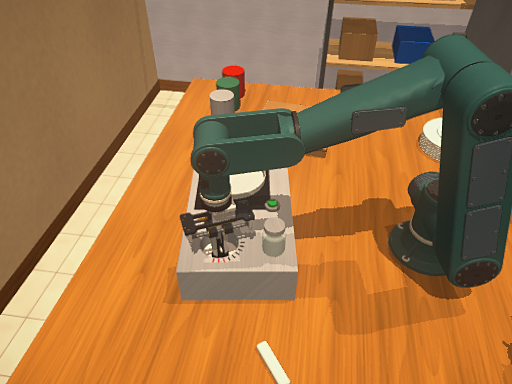

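The slope matches (+0.046), with about 0.165 N m beyond friction. In the side view the gripper is clear of the shaker at (273,237). I release and lift out.

Emit:
send_rows(rows=[0, 0, 0, 0, 0, 0, 0.2, 0, 0, 0, 0, 0, 0, 0.3, 0, 0, 0, 0, 0, 0, 0.45, 0, 0, 0, 0, 0, 0, 0.5, 0, 0, 0, 0, 0, 0, 0.5, 0, 0, 0, 0, 0, 0, 0.5, 0, 0, 0, 0, 0, 0, 0.5, 0, 0, 0, 0, 0, 0, 0.5])

```text
time: 25.6
tool_pos: [0.5779, 0.1885, 0.0805]
ee_rot: [-3.142, -0.0, 0.494]
wrist_force: [0.0, -1.2, -0.7]
width: 0.0474
```

Emit:
send_rows(rows=[0, 0, 10, 0, 0, 0, 0.5, 0, 0, 20, 0, 0, 0, 0.5, 0, 0, 25, 0, 0, 0, 0.5, 0, 0, 30, 0, 0, 0, 0.5, 0, 0, 30, 0, 0, 0, 0.5, 0, 0, 35, 0, 0, 0, 0.5, 0, 0, 30, 0, 0, 0, 0.5, 0, 0, 20, 0, 0, 0, 0.5])

```text
time: 26.6
tool_pos: [0.5783, 0.1886, 0.2836]
ee_rot: [3.141, -0.004, 0.494]
wrist_force: [0.6, 0.1, -0.1]
width: 0.0468
```

```bash
python3 rd.py 4; ls -t pics|head -1
```

```text
26.75 xyz,yaw,F,M,w,jt6
[578.736 188.662 284.336  28.297   0.284  -0.008   0.494  -0.025  -0.139
  -0.     46.824  -0.001]
Mz [ 0.005 -0.029 -0.012  0.034] jt6 [-0.    -0.002 -0.001  0.   ]
r26.75.png
```

View pics/r26.75.png

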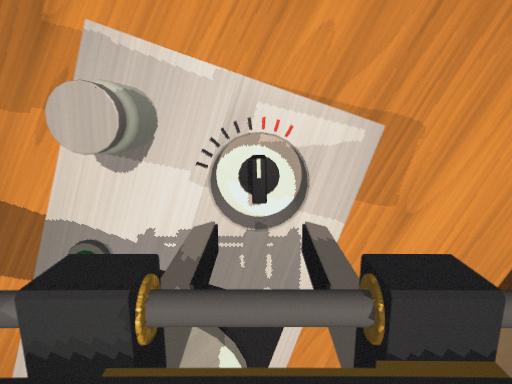

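The knob bar stands vertical in the tool view at (259,178), so it stayed turned. Next I close the fingers and go above the button.

Emit:
send_rows(rows=[-20, -26, 0, 0, 0, 0, 0.3, -20, -26, 0, 0, 0, 0, 0.2, -20, -26, 0, 0, 0, 0, 0.1, -20, -26, 0, 0, 0, 0, 0, -20, -27, 0, 0, 0, 0, 0, -20, -26, -20, 0, 0, 0, 0, 0, 0, -20, 0, 0, 0, 0, 0, 0, 0, 0, 0, 0, 0])

```text
time: 27.8
tool_pos: [0.4562, 0.0313, 0.2376]
ee_rot: [-3.139, 0.005, 0.493]
wrist_force: [-0.7, 0.4, -0.4]
width: 0.0003
```

```bash
python3 rd.py 4; ls -t pics|head -1; python3 - <<'E'
from h import *
s=get_obs(); np.savez("w2.npz",pos=s['tool_pos'],rot=s['ee_rot'])
d=snapshot("wrist"); cv2.imwrite("pics/wrist4.png",d["color"][:,:,::-1])
E
```

```text
27.95 xyz,yaw,F,M,w,jt6
[457.281  31.531 239.339  28.295  -0.264   0.407  -0.118  -0.011  -0.073
   0.003   0.406  -0.001]
Mz [ 0.032 -0.013  0.015 -0.022] jt6 [-0.002 -0.001 -0.    -0.   ]
r27.95.png
```

View pics/wrist4.png

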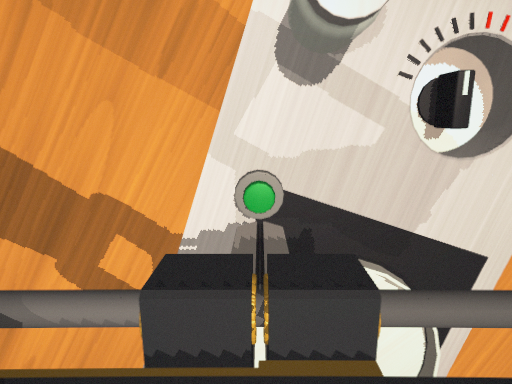

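```bash
python3 - <<'E'
from h import *
w=np.load("w2.npz");d=snapshot("wrist");im=d["color"].astype(int)
m=(im[:,:,1]>im[:,:,0]+60)&(im[:,:,1]>im[:,:,2]+40); v,u=np.nonzero(m);print(len(u),u.min(),u.max(),v.min(),v.max())
print(w["pos"],wray(d,w["pos"],w["rot"],[[(u.min()+u.max())/2,(v.min()+v.max())/2],[u.mean(),v.mean()]],.142))
E
```

```text
780 243 274 181 212
[0.4583683  0.03173086 0.24104104] [[0.45733259 0.03129353 0.142     ]
 [0.45752467 0.03123635 0.142     ]]
```

The button is at (258,196) in the picture, which gives (0.4575, 0.0312); the tool is within 1 mm of it. I go down to just above.

Emit:
send_rows(rows=[-1, 0, -15, 0, 0, 0, 0, 0, 0, -20, 0, 0, 0, 0, 0, 0, -20, 0, 0, 0, 0, 0, 0, -15, 0, 0, 0, 0, 0, 0, -10, 0, 0, 0, 0, 0, 0, 0, 0, 0, 0, 0, 0, 0, 0, 0, 0, 0, 0, 0, 0, 0, 0, 0, 0, 0])

```text
time: 29.1
tool_pos: [0.4575, 0.0314, 0.1614]
ee_rot: [3.141, -0.002, 0.494]
wrist_force: [0.0, 1.5, 0.9]
width: 0.0004
```

```bash
python3 rd.py 3
```

```text
29.2 xyz,yaw,F,M,w,jt6
[457.415  31.443 161.275  28.294   0.575   0.305   0.866  -0.041  -0.102
   0.015   0.469   0.   ]
Mz [ 0.014  0.056 -0.025] jt6 [0. 0. 0.]
```

Emit:
send_rows(rows=[0, 0, -4, 0, 0, 0, 0, 0, 0, -4, 0, 0, 0, 0, 0, 0, -4, 0, 0, 0, 0, 0, 0, -3, 0, 0, 0, 0, 0, 0, -1, 0, 0, 0, 0, 0, 0, -1, 0, 0, 0, 0, 0, 0, 0, 0, 0, 0, 0, 0, 0, 0, 0, 0, 0, 0])

```text
time: 30.25
tool_pos: [0.457, 0.0315, 0.1437]
ee_rot: [3.141, -0.0, 0.494]
wrist_force: [-0.1, 0.3, -0.3]
width: 0.0005
```

```bash
python3 rd.py 3; ls -t pics|head -1
```

```text
30.35 xyz,yaw,F,M,w,jt6
[457.034  31.474 143.641  28.297  -0.268  -0.361  -0.305  -0.023  -0.097
  -0.012   0.625   0.   ]
Mz [ 0.029 -0.027 -0.039] jt6 [-0. -0.  0.]
r30.35.png
```

Emit:
send_rows(rows=[0, 0, -0.5, 0, 0, 0, 0, 0, 0, -0.5, 0, 0, 0, 0, 0, 0, -0.5, 0, 0, 0, 0, 0, 0, -0.5, 0, 0, 0, 0, 0, 0, -0.5, 0, 0, 0, 0, 0, 0, -0.5, 0, 0, 0, 0, 0, 0, 0, 0, 0, 0, 0, 0, 0, 0, 0, 0, 0, 0])

```text
time: 31.4
tool_pos: [0.457, 0.0315, 0.1406]
ee_rot: [3.142, -0.0, 0.494]
wrist_force: [-0.6, 0.1, 2.7]
width: 0.0004
```

```bash
python3 rd.py 4
```

```text
31.55 xyz,yaw,F,M,w,jt6
[456.966  31.494 140.582  28.299  -0.819   0.222   2.394  -0.008   0.058
   0.005   0.504  -0.   ]
Mz [-0.023  0.02   0.034 -0.012] jt6 [-0. -0. -0. -0.]
```

View pics/r30.35.png

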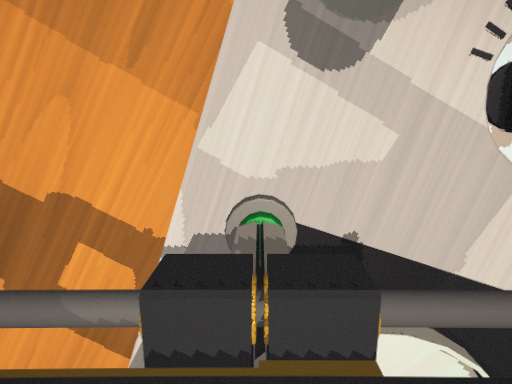

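The shut fingertips are centred over the green button at (261,220), and 2.4 N shows contact: about 1.5 mm of travel, with full travel expected at z≈136 mm.

Emit:
send_rows(rows=[0, 0, -0.5, 0, 0, 0, 0, 0, 0, -0.5, 0, 0, 0, 0, 0, 0, -0.5, 0, 0, 0, 0, 0, 0, -0.5, 0, 0, 0, 0, 0, 0, -0.5, 0, 0, 0, 0, 0, 0, -0.5, 0, 0, 0, 0, 0, 0, 0, 0, 0, 0, 0, 0, 0, 0, 0, 0, 0, 0])

```text
time: 32.6
tool_pos: [0.457, 0.0315, 0.1376]
ee_rot: [3.142, -0.0, 0.494]
wrist_force: [-1.5, 0.2, 4.4]
width: 0.0002
```

```bash
python3 rd.py 4
```

```text
32.75 xyz,yaw,F,M,w,jt6
[456.972  31.481 137.569  28.296  -1.661   0.016   4.171  -0.004   0.183
   0.007   0.482  -0.   ]
Mz [-0.01   0.024 -0.012  0.028] jt6 [-0. -0. -0. -0.]
```

Emit:
send_rows(rows=[0, 0, -0.3, 0, 0, 0, 0, 0, 0, -0.3, 0, 0, 0, 0, 0, 0, -0.3, 0, 0, 0, 0, 0, 0, -0.3, 0, 0, 0, 0, 0, 0, -0.2, 0, 0, 0, 0, 0, 0, 0, 0, 0, 0, 0, 0, 0, 0, 0, 0, 0, 0, 0, 0, 0, 0, 0, 0, 0])

```text
time: 33.8
tool_pos: [0.457, 0.0315, 0.1363]
ee_rot: [3.142, -0.0, 0.494]
wrist_force: [-1.0, -0.5, 4.6]
width: 0.0003
```

```bash
python3 rd.py 4
```

```text
33.95 xyz,yaw,F,M,w,jt6
[456.982  31.482 136.246  28.298  -1.588  -0.122   4.879   0.012   0.246
   0.045   0.542  -0.   ]
Mz [0.04  0.041 0.038 0.06 ] jt6 [-0. -0. -0. -0.]
```

Emit:
send_rows(rows=[0, 0, -0.1, 0, 0, 0, 0, 0, 0, 0, 0, 0, 0, 0, 0, 0, -0.1, 0, 0, 0, 0, 0, 0, 0, 0, 0, 0, 0, 0, 0, -0.1, 0, 0, 0, 0, 0, 0, 0, 0, 0, 0, 0, 0, 0, 0, 0, 0, 0, 0, 0, 0, 0, 0, 0, 0, 0])

```text
time: 35.0
tool_pos: [0.457, 0.0315, 0.1362]
ee_rot: [3.141, -0.0, 0.494]
wrist_force: [-2.1, -0.5, 6.3]
width: 0.0002
```

```bash
python3 rd.py 4
```

```text
35.15 xyz,yaw,F,M,w,jt6
[456.998  31.468 136.236  28.297  -2.077  -0.231   6.293  -0.016   0.304
   0.002   0.437  -0.   ]
Mz [ 0.043  0.001 -0.015 -0.02 ] jt6 [-0. -0. -0. -0.]
```

z stayed at 136.24 while the force rose from 4.9 to 6.3 N, so the button has bottomed. One small push to confirm, then a lift.

Emit:
send_rows(rows=[0, 0, -0.1, 0, 0, 0, 0, 0, 0, -0.1, 0, 0, 0, 0, 0, 0, -0.1, 0, 0, 0, 0, 0, 0, -0.1, 0, 0, 0, 0, 0, 0, 0, 0, 0, 0, 0, 0, 0, 0, 0, 0, 0, 0, 0, 0, 0, 0, 0, 0, 0, 0, 0, 0, 0, 0, 0, 0])

```text
time: 36.2
tool_pos: [0.457, 0.0315, 0.1362]
ee_rot: [3.141, -0.001, 0.494]
wrist_force: [-2.3, -0.2, 6.5]
width: 0.0003
```

```bash
python3 rd.py 4
```

```text
36.35 xyz,yaw,F,M,w,jt6
[457.008  31.47  136.205  28.298  -2.168   0.269   7.238  -0.007   0.417
  -0.007   0.468  -0.   ]
Mz [-0.042 -0.014  0.009  0.019] jt6 [-0. -0. -0. -0.]
```

Emit:
send_rows(rows=[0, 0, 1, 0, 0, 0, 0, 0, 0, 2, 0, 0, 0, 0, 0, 0, 2, 0, 0, 0, 0, 0, 0, 4, 0, 0, 0, 0, 0, 0, 10, 0, 0, 0, 0, 0, 0, 20, 0, 0, 0, 0, 0, 0, 30, 0, 0, 0, 0, 0, 0, 30, 0, 0, 0, 0])

```text
time: 37.4
tool_pos: [0.4569, 0.0315, 0.2353]
ee_rot: [-3.141, 0.0, 0.494]
wrist_force: [-0.2, 0.3, -0.1]
width: 0.0004
```

Emit:
send_rows(rows=[-15, 0, 20, 0, 0, 0, 0, -15, 0, 20, 0, 0, 0, 0, -15, 0, 20, 0, 0, 0, 0, -15, 0, 20, 0, 0, 0, 0, -10, 0, 0, 0, 0, 0, 0, 0, 0, 0, 0, 0, 0, 0, 0, 0, 0, 0, 0, 0, 0, 0, 0, 0, 0, 0, 0, 0])

```text
time: 38.4
tool_pos: [0.387, 0.0315, 0.3134]
ee_rot: [-3.141, 0.002, 0.494]
wrist_force: [0.1, -0.2, 0.3]
width: 0.0005
```

```bash
python3 rd.py 3; python3 - <<'E'
from h import *
d=snapshot("side"); cv2.imwrite("pics/side5.png",cv2.resize(d["color"][150:305,170:305,::-1],None,fx=3.8,fy=3.8,interpolation=cv2.INTER_CUBIC))
s=get_obs(); np.savez("w3.npz",pos=s['tool_pos'],rot=s['ee_rot'])
d=snapshot("wrist"); cv2.imwrite("pics/wrist5.png",d["color"][:,:,::-1])
d=snapshot("top"); cv2.imwrite("pics/top5.png",d["color"][:,:,::-1])
E
```

```text
38.5 xyz,yaw,F,M,w,jt6
[387.028  31.477 313.573  28.297  -0.168   0.128  -0.093  -0.007  -0.139
  -0.006   0.573  -0.   ]
Mz [-0.041 -0.012  0.037] jt6 [-0. -0. -0.]
```

View pics/side5.png

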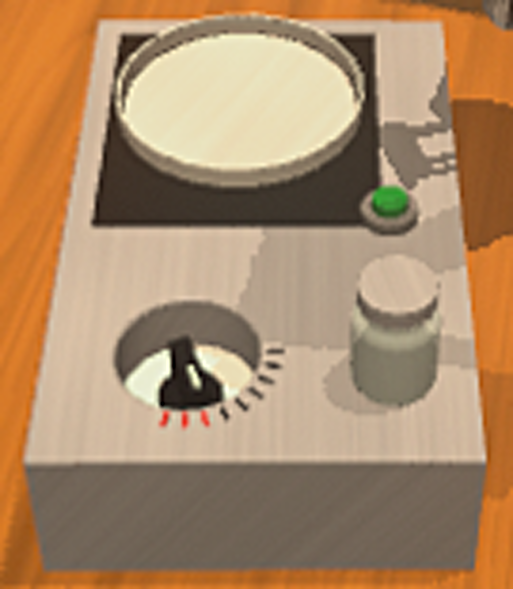

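View pics/wrist5.png

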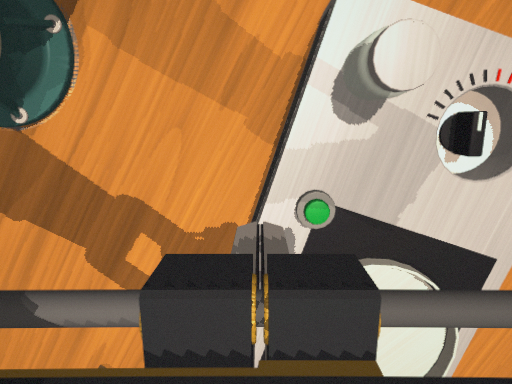

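View pics/top5.png

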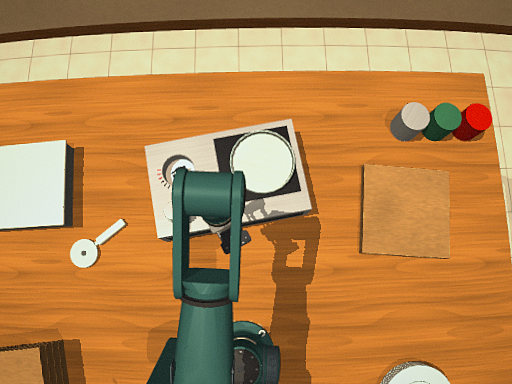

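Everything has settled. The button face stands up again (side crop (391,201), as at the start), and the pan, shaker, cutter and carton are where they were. One more check of the knob's angle from the saved picture.

```bash
python3 - <<'E'
import cv2
a=cv2.imread("pics/r26.75.png")[115:240,200:325]
cv2.imwrite("pics/r2z.png",cv2.resize(a,None,fx=4.8,fy=4.8,interpolation=cv2.INTER_CUBIC))
E
```

```text
(no output)
```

View pics/r2z.png

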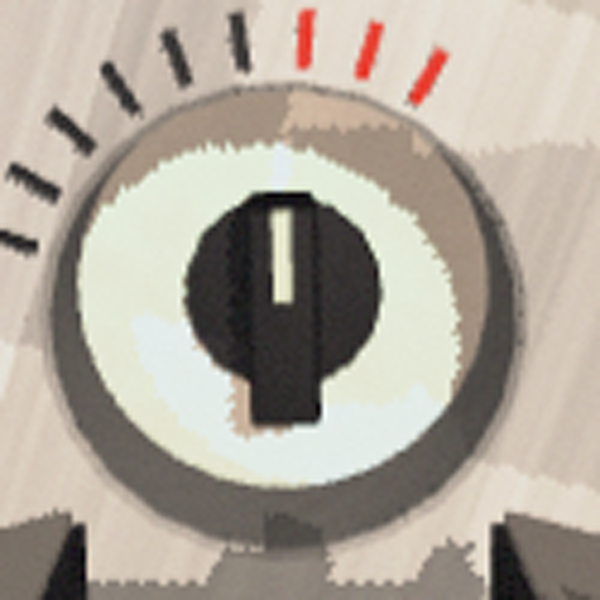

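The bar lies within about 1–2° of the tool's final angle, as expected after the spring eased back. I hand the job in.

```bash
python3 -c "
from bench import *
print(close_job())"
```

```text
the job is handed in; nothing more can be done
None
```

The thermostat knob is turned clockwise to its stop and the start button has been pressed fully and come back up. The job was handed in at about 39 s of the 72 s allowed.

- **Knob:** I gripped the bar in the recess and turned it about 64° clockwise. The turning moment stayed at about 0.08 N m, then rose at the stop. One more degree added 0.046 N m, which matches the stop's 2.6 N m per rad. I let go at about 0.165 N m beyond friction, inside the well-home range of 0.05 to 0.25. A picture after release shows the bar within about 1–2° of where I let go, judged by eye.
- **Button:** I pressed it straight down with shut fingers. It travelled about 6 mm and stopped at z = 136.2 mm while the force rose to about 7.2 N, the highest reading and well under the 20 N limit. The side view shows it back up.
- **Other checks:** The pan, shaker, cutter and carton look unmoved in the last pictures. The arm ended clear of everything, with the wrist force near zero.
- **Disagreement:** The top and side cameras differed by 3 to 5 mm on positions. I used the fit to both cameras, which the wrist camera matched to about 1 mm at the recess. For the button I used a closer wrist view, about 1 mm from that fit.

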